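# Shut the filament dry box

## Robot

A 6-joint arm with a two-finger parallel gripper is mounted at the origin on the work surface. World frame = base frame: x ahead of the robot, y to its left, z up, the work surface at z = 0. Lengths are in mm, angles in rad, forces in N, time in s.
With the tool pointing down it reaches from about 375 to 925 mm from the base axis. Payload 5.7 kg.
Tool frame: the origin (TCP) lies midway between the tips of the shut fingers; the grasp point (between the pads) lies behind it (manip.tcp_to_grasp is the z of the grasp point in the tool frame, in mm); z points along the fingers, y is the line along which they close (so a half turn about z gives the same grasp; the last joint's range is limited). The gripper opens to 88 mm and grips with 3 to 60 N. Pads are 20 mm wide; open, the fingers measure 115 mm over their backs; the gripper's body (75 mm by 178 mm) begins 61 mm behind the grasp point.
Start: joints at [-1.263, 0.359, 1.51, -0, 1.272, -0.115], TCP at [246.171, -547.14, 222.623] pointing down, gripper open.
Joint ranges: [-2.97, 2.97], [-1.01, 2.36], [0.21, 2.38], [-0.96, 4.11], [0.2, 2.71], [-2.98, 2.98]. Speed limits (rad/s): [2.39, 2.39, 3.14, 3.14, 3.14, 3.14].

## Interface

Orientations are given as a unit quaternion [w, x, y, z].
In Python, from plant import manip, read_camera gives the robot as it stands.
- The arm moves only by the tool drive_tool, never from a script. Its argument "increments" is a list of rows, each a list of 5 numbers: the gripper command: -1 is shut, 1 is fully open, values between are in proportion, then the shift along the tool's x, y, z in cm, then the turn about the tool's z in degrees. A call has 1 to 12 rows; each row is the pose to reach, as a shift and turn from the pose commanded when the call began, along the tool's axes at that moment; what a row does not reach only later rows make up. A row lasts 1/12 s, in which the tool goes at most 41.7 mm and 7.16 degrees, less where a joint would pass 70% of its speed; a pose out of reach is approached as far as the arm can. A call with a gripper value outside its range is refused whole. The fingers move at their own pace and stop on an object; "force" is the grip in N (left out, the last holds). Time passes only in rows, so rows that repeat a pose let the fingers close. It gives the time, the measured TCP pose, the force, the opening and the grip force at its end, in the units of the state.
- manip.state(): the state, without advancing time (a new reading comes with each control period).
- read_camera(name): name is "scene" or "top"; returns a dict with "image" (420x560x3 uint8, red, green, blue), "K" (3x3 intrinsics, pixels), "world_from_camera" (4x4, takes a point from camera to world coordinates). Camera axes: x right, y down, z forward; pixel columns grow to the right and rows downward; lengths in mm; the calibration is good to about 2 mm. A picture is of the moment at which its call begins. There is no depth.
- manip.finish_job(): hands the job in; it is judged then, once.
The state is a dict: "t": time; "q": joint angles; "qvel": joint speeds; "joint_torque": joint torques, N m; "position": TCP position; "tool_rot": TCP orientation; "ft_force": force on the tool from outside, world axes, zero at the start; "ft_torque": the same for the moment, N m; "grip_width": finger opening in mm; "grip_force": force on a finger pad.
Only numpy, scipy, OpenCV 4.12 (cv2) and the standard library are available. Lean on these libraries where they do the work, as an engineer would, in place of code of your own. Each camera call takes 0.05 s, during which the arm holds its last target. There are 200 camera calls.

## Task

Close up the filament dry box: push its open lid over from outside and swing it right down until it is fully shut, without slamming it, and only then push the latch flap on the lid's edge down until it lies flat against the side of the box. Work by pushing only, never gripping or lifting anything: keep the fingers off the rubber seal inside the lid, leave the box standing where it is with the spool in it, do not disturb the things around it, and finish clear of everything.

Things in the scene. Friction and masses are not known exactly. Their poses are not given: they have to be found in the camera images.
- box: Dry box: square translucent plastic tub, outside 224 x 224 mm, 84 mm high, walls 3 mm, loose on the bench (0.6 kg, 1.3 to 1.8 kg with lid and spool). Origin: centre of its underside; z up. The lid is hinged along its +y edge, the latch closes on its -y side; x runs along the hinge line.
- lid (a joint): Lid angle, rad: 0 = fully shut on the tub, 1.57 = upright, 2.0 = leaning back against its stop, on the box's +y side. Its hinge line runs along the box's x at y = +116 mm, z = 84 mm in the box frame; the lid's underside lies in the plane of the hinge line. The hinge is stiff (0.26 N m): the lid stays wherever it is left and must be pushed all the way down.
- lid_edge (a point): Middle of the lid's free edge, on its outer face, 230 mm from the hinge line. The lid is a white plate 230 mm square (x from -115 to +115 mm in the box frame), 6 mm thick, 0.16 kg. The latch flap sits just beyond this edge.
- latch (a joint): Angle of the latch flap relative to the lid, rad: 0 = sticking straight out in the lid's plane, 1.57 = folded down at right angles, which with the lid shut is flat against the box's -y side. The stiff hinge (0.04 N m) stays where it is left.
- latch_tip (a point): Middle of the free end of the latch flap, a white plate 60 mm wide (along the box's x, centred), 4 mm thick, reaching 31 mm from its own hinge line, which is parallel to the lid's, 235 mm from it and 2 mm above the lid's underside: with the lid shut, at y = -119 mm, z = 86 mm in the box frame.
- seal: Black rubber seal: a square ring 212 mm outside, 5 mm wide, standing 3 mm proud of the lid's underside (the face that is inside when shut). Origin on the middle of the lid's hinge line. Not to be touched.
- spool: Filament spool lying flat in the tub, 200 mm across, 66 mm high, loose; origin: centre of its underside. Stays where it is.
- bottle: White solvent bottle, 62 mm across, 187 mm tall, standing loose near the box; origin: centre of its underside. Leave alone.
- canister: Amber jar of drying beads with a white cap, 52 mm across, 60 mm tall, standing loose near the box; origin: centre of its underside. Leave alone.
- bracket: Grey printed angle bracket, 70 x 40 x 56 mm, standing loose near the box; origin: centre of its underside. Leave alone.
Not all that is in view belongs to the job. What is shaped like the spool but blue, brown or red is not meant.

How it is judged (in metres and radians):
On the way, in this order (a step that is already met when the one before it is completed fails the run):
1. the lid is fully shut (within 0.04 rad) while the latch is still open (less than 1.0 rad) (value of joint lid below 0.04 rad and value of joint latch below 1 rad), for 0.2 s.
2. the latch is pushed down flat against the box (over 1.4 rad) with the lid shut (value of joint lid below 0.04 rad and value of joint latch above 1.4 rad), for 0.2 s.
At the end, for the whole second after the job is handed in: The lid is shut to within 0.04 rad, the latch is folded to over 1.4 rad, the box stands level and at rest within 40 mm of where it was with the spool flat inside, and the bottle, canister and bracket are within 30 mm of where they were (all of step 2 and distance of box from where it was at the start of the episode below 0.04 m and angle between box's own z axis and vertical below 0.05 rad and linear speed of box below 0.02 m/s and horizontal distance between spool and box below 0.03 m and z of spool in the frame of box below 0.015 m and distance of each of bottle, canister, bracket from where it was at the start of the episode below 0.03 m); the robot touches nothing.
It fails at once if the box is lifted or tipped (15 mm or 0.15 rad), or the spool is lifted in it by 27 mm (height (world z) of box above 0.015 m or angle between box's own z axis and vertical above 0.15 rad or z of spool in the frame of box above 0.03 m).
It fails at once if the box is shoved more than 40 mm away (distance of box from where it was at the start of the episode above 0.04 m).
It fails at once if the lid is slammed (falls or is driven faster than 3 rad/s) (velocity of joint lid below -3 rad/s).
It fails at once if the fingers touch the rubber seal inside the lid (contact force between the fingers and seal above 0.5 N).
It fails at once if a bystander is moved more than 30 mm, lifted or knocked over (distance of any of bottle, canister, bracket from where it was at the start of the episode above 0.03 m).
It also fails if it takes over 54 s, if anything falls off the work surface, if the arm or the gripper's body presses on something with over 40 N, if the wrist force passes 120 N, or if a joint passes its speed limit or range.

## Working session

There is one attempt and no reset: what is moved stays moved. The work goes in short steps, Python scripts to look and compute and a tool call to move; the robot and the scene stay as the last step left them, time stands still between calls to the robot, and variables do not carry over. Pictures are saved under pics/ and viewed, at most 10 in all, crops included, and the job is handed in when it is done.

Besides the shell and the picture viewer there is one more tool, called as name(argument=value, ...) on one line, values as JSON. drive_tool: Moves the arm, as the interface text tells. Its arguments: {"type":"object","properties":{"increments":{"type":"array"},"force":{"type":"number"}},"required":["increments"]}

```bash
mkdir -p pics; ls; python3 - <<'E'
from plant import manip, read_camera
import cv2,numpy as np
np.set_printoptions(precision=4,suppress=True)
for n in("scene","top"):
    c=read_camera(n); cv2.imwrite(f"pics/{n}0.png",c["image"][:,:,::-1]); print(n,c["K"],c["world_from_camera"])
print(manip.state(), manip.tcp_to_grasp)
E
```

```text
pics
scene [[482.9879   0.     275.2849]
 [  0.     482.9879 217.1695]
 [  0.       0.       1.    ]] [[  -0.6378    0.6118   -0.4679 1196.6951]
 [   0.7701    0.5162   -0.3748  656.2811]
 [   0.0122   -0.5994   -0.8004 1212.8367]
 [   0.        0.        0.        1.    ]]
top [[528.2744   0.     282.2317]
 [  0.     528.2744 207.7862]
 [  0.       0.       1.    ]] [[   0.0248   -0.9955    0.0918  378.1493]
 [  -0.9997   -0.0248    0.0016  110.9386]
 [   0.0007   -0.0918   -0.9958 1759.4114]
 [   0.        0.        0.        1.    ]]
{'t': 0.1, 'q': array([-1.2631,  0.3594,  1.5113,  0.    ,  1.2725, -0.1151]), 'qvel': array([-0.0017, -0.0014, -0.0045,  0.0004,  0.0011,  0.0003]), 'joint_torque': array([  0.0001, -51.6357, -27.1406,   0.0676,   0.0278,  -0.    ]), 'position': array([ 246.0217, -546.5505,  221.8926]), 'tool_rot': array([-0.0008,  0.9777,  0.2098, -0.0001]), 'ft_force': array([ 0.821 , -0.4478, -0.1655]), 'ft_torque': array([-0.0258, -0.0228, -0.0186]), 'grip_force': 0.0, 'grip_width': 87.61844350274497} -18.700000000000003
```

View pics/scene0.png

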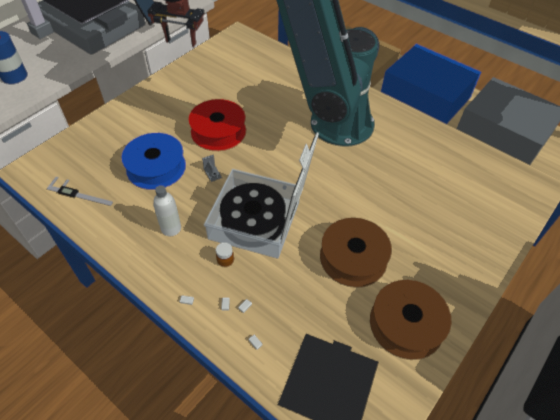

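View pics/top0.png

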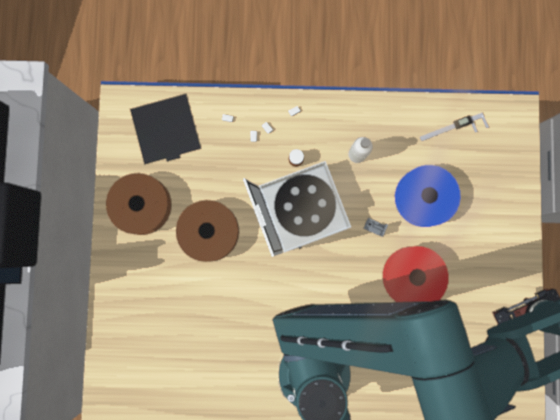

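The candidates are the box with the black spool (scene 252,210; top 305,205), and the blue (153,160), red (217,124) and brown (356,250; 410,318) spools, which are excluded by colour. The lid stands open on the +y (left) side in the top view. The bottle is at top (360,149), the canister at (296,157) and the bracket at (375,227). Next I'll check the box in a close crop.

```bash
python3 - <<'E'
import cv2,numpy as np
a=cv2.imread("pics/top0.png")[135:265,225:385]; b=cv2.imread("pics/scene0.png")[125:275,195:335]
a=cv2.resize(a,None,fx=2.5,fy=2.5,interpolation=cv2.INTER_CUBIC); b=cv2.resize(b,None,fx=2.8,fy=2.8,interpolation=cv2.INTER_CUBIC)
h=max(a.shape[0],b.shape[0]); o=np.zeros((h,a.shape[1]+b.shape[1],3),np.uint8)
o[:a.shape[0],:a.shape[1]]=a;o[:b.shape[0],a.shape[1]:]=b
print(o.shape);cv2.imwrite("pics/crop.png",o)
E
```

```text
(420, 792, 3)
```

View pics/crop.png

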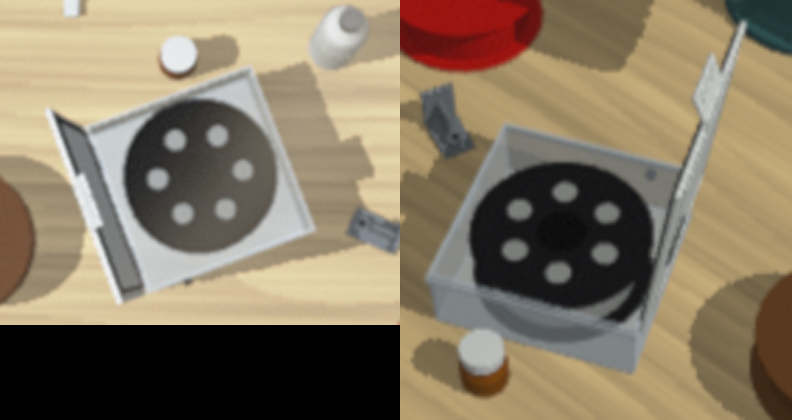

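The crop confirms the box with the black spool, its seal facing the spool and the latch sticking out at mid-edge. The rim corners in the top view are about (325,163) and (350,227). The lid free-edge corners are at (245,180) and (273,256) in top, and the far one at (318,133) in scene.

```bash
cat > h.py <<'E'
import numpy as np
from scipy.spatial.transform import Rotation as R
T={'top':(np.array([[528.2744,0,282.2317],[0,528.2744,207.7862],[0,0,1]]),np.array([[.0248,-.9955,.0918,378.1493],[-.9997,-.0248,.0016,110.9386],[.0007,-.0918,-.9958,1759.4114]])),
'scene':(np.array([[482.9879,0,275.2849],[0,482.9879,217.1695],[0,0,1]]),np.array([[-.6378,.6118,-.4679,1196.6951],[.7701,.5162,-.3748,656.2811],[.0122,-.5994,-.8004,1212.8367]]))}
def ray(n,p):
    K,M=T[n]; d=M[:,:3]@np.linalg.solve(K,[p[0],p[1],1]); return M[:,3],d
def at(n,p,z):
    o,d=ray(n,p); return o+d*(z-o[2])/d[2]
def tri(p,s):
    A=[];b=[]
    for n,q in(('top',p),('scene',s)):
        o,d=ray(n,q); d=d/np.linalg.norm(d); P=np.eye(3)-np.outer(d,d); A.append(P);b.append(P@o)
    return np.linalg.lstsq(np.vstack(A),np.hstack(b),rcond=None)[0]
def px(n,X):
    K,M=T[n]; c=M[:,:3].T@(np.asarray(X)-M[:,3]); u=K@c; return u[:2]/u[2]
E
python3 - <<'E'
from h import *
np.set_printoptions(precision=1,suppress=True)
A=at('top',(325,163),84);B=at('top',(350.2,227),84)
C=at('scene',(205,224.3),84);D=at('scene',(232.5,170.4),84);F=at('scene',(280.7,241.1),84)
print(A,B,np.linalg.norm(A-B));print(C,D,F,np.linalg.norm(C-D),np.linalg.norm(C-F))
a=((A+C)/2);b=((B+D)/2); x=(a-b)/np.linalg.norm(a-b) # +-x dir of box along latch side
y=np.array([-x[1],x[0],0]); 
print('x',x,'y',y,np.degrees(np.arctan2(x[1],x[0])))
# +y toward lid (world +y)
c=(a+b)/2+112*y; c[2]=0; print('centre',c)
E1=tri((273,255.8),(318.2,132.9)); print('lid far corner',E1,(E1-c)@x,(E1-c)@y)
# lid angle from edges in top
for th in np.arange(1.3,2.05,.1):
    e=[c+sx*115*x+(116-230*np.cos(th)-0)*y+np.array([0,0,84+230*np.sin(th)]) for sx in(1,-1)]
    print(round(th,2),px('top',e[0]),px('top',e[1]),px('scene',e[0]),px('scene',e[1]))
for n,p,z in(('bottle',(360,149),90),('can',(296,157),60),('brk',(375,227),28)):print(n,at('top',p,z), )
bl=at('top',(207,230),70);print('brown',bl)
E
```

```text
[680.4 -20.   84. ] [ 476.7 -103.6   84. ] 220.10145832357438
[687.2 -10.8  84. ] [482.1 -92.3  84. ] [591.8 193.   84. ] 220.7367975580787 225.02565966105624
x [0.9 0.4 0. ] y [-0.4  0.9  0. ] 21.993339570190667
centre [539.6  47.2   0. ]
lid far corner [377.6 138.  309.5] -116.20826810119073 144.90087015076833
1.3 [273.4 166.9] [302.7 244.4] [257.4 188. ] [284.7 126.9]
1.4 [265.8 169.4] [295.1 247.2] [266.  188.9] [292.6 127.3]
1.5 [258.  172.1] [287.3 250.2] [275.  190.4] [300.8 128.4]
1.6 [250.2 174.9] [279.4 253.1] [284.  192.6] [309.  130.1]
1.7 [242.4 177.9] [271.5 256.1] [293.1 195.3] [317.2 132.4]
1.8 [234.9 181. ] [263.8 259. ] [302.  198.7] [325.2 135.4]
1.9 [227.6 184.1] [256.3 261.9] [310.7 202.6] [333. 139.]
2.0 [220.8 187.1] [249.2 264.6] [318.9 206.9] [340.4 143. ]
bottle [ 727.5 -131.    90. ]
can [702.1  72.9  60. ]
brk [ 482.  -192.1   28. ]
brown [456.6 352.5  70. ]
```

drive_tool(increments=[[-1,0,0,-4,2.2],[-1,0,0,-8,2.2],[-1,0,0,-12,2.2],[-1,0,0,-16,2.2],[-1,0,0,-20,2.2],[-1,0,0,-20,2.2]], force=20)

```text
t: 0.6
position: [247.1, -550.0, 431.5]
tool_rot: [0.007, 0.982, 0.191, 0.001]
ft_force: [0.3, -1.3, 0.3]
grip_width: 51.6
grip_force: 0.0
```

drive_tool(increments=[[-1,4,-1.2,0,0],[-1,8,-2.4,0,0],[-1,12,-3.5,0,0],[-1,16,-4.6,0,0],[-1,20,-5.8,0,0],[-1,24,-7,0,0],[-1,28,-8,0,0],[-1,32,-9.2,0,0],[-1,36,-10.4,0,0],[-1,40,-11.5,0,0],[-1,44,-12.6,0,0],[-1,48,-14,0,0]])

```text
t: 1.6
position: [639.5, -236.4, 421.7]
tool_rot: [-0.0, 0.982, 0.191, -0.0]
ft_force: [0.4, -0.1, 0.8]
grip_width: 0.4
grip_force: 0.0
```

drive_tool(increments=[[-1,0.6,-4,0,0],[-1,1.2,-8,0,0],[-1,1.8,-12,0,0],[-1,2.4,-16,0,0],[-1,3,-20,0,0],[-1,3.6,-24,0,0],[-1,4.2,-28,0,0],[-1,4.8,-32,0,0],[-1,5.4,-36,0,0],[-1,6,-40,0,0],[-1,6.5,-44,0,0],[-1,6.9,-48,0,0]])

```text
t: 2.6
position: [521.1, 234.8, 422.1]
tool_rot: [-0.0, 0.982, 0.191, -0.0]
ft_force: [0.6, 0.2, -0.5]
grip_width: 0.5
grip_force: 0.0
```

drive_tool(increments=[[-1,0,-1.5,0,0],[-1,0,-2,2,0],[-1,0,-2,5,0],[-1,0,-2,8,0],[-1,0,-2,11,0],[-1,0,-2,13.5,0],[-1,0,-2,13.5,0]])

```text
t: 3.18
position: [510.8, 250.3, 281.7]
tool_rot: [0.001, 0.982, 0.191, -0.005]
ft_force: [-0.8, -0.5, -0.3]
grip_width: 0.4
grip_force: 0.0
```

```bash
cat >> h.py <<'E'
c=np.array([539.6,47.2,0]); bx=np.array([.927,.3745,0]); by=np.array([-.3745,.927,0])
def st():
    from plant import manip
    s=manip.state(); r=s['position']-c
    print('t %.2f box-frame'%s['t'],np.round([r@bx,r@by,r[2]],1),'F',np.round([s['ft_force']@bx,s['ft_force']@by,s['ft_force'][2]],1))
def view(name,f):
    from plant import read_camera
    import cv2
    o=[]
    for n,(y0,x0) in(('top',(130,205)),('scene',(100,180))):
        o.append(cv2.resize(read_camera(n)['image'][y0:y0+200,x0:x0+200,::-1],(400,400),interpolation=cv2.INTER_CUBIC))
    cv2.imwrite(f,np.hstack(o))
E
python3 -c "
from h import *
st();view('','pics/v1.png')"
```

```text
t 3.18 box-frame [ 49.3 199.1 281.7] F [-0.9 -0.1 -0.3]
```

View pics/v1.png

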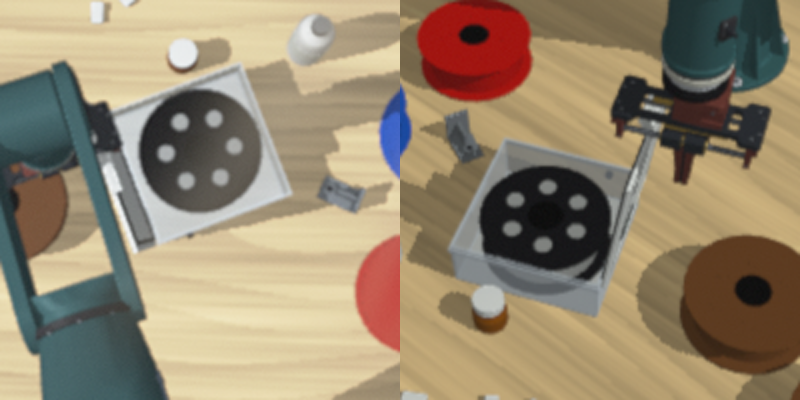

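The gripper is behind the lid (scene crop 685,165) and clear of everything, at box-frame x +49. Now I'll push the lid toward upright.

drive_tool(increments=[[-1,0.3,1,0.3,0],[-1,0.3,2,0.3,0],[-1,0.3,3,0.3,0],[-1,0.3,3.6,0.3,0],[-1,0.3,4.2,0.3,0],[-1,0.3,4.8,0.3,0],[-1,0.3,5.4,0.3,0],[-1,0.3,6,0.3,0],[-1,0.3,6.5,0.3,0],[-1,0.3,6.5,0.3,0]])

```text
t: 4.12
position: [542.1, 191.4, 284.6]
tool_rot: [0.0, 0.982, 0.191, -0.0]
ft_force: [0.5, 0.5, -0.5]
grip_width: 0.2
grip_force: 0.0
```

```bash
python3 -c "
from h import *
st()"
```

```text
t 4.12 box-frame [ 56.3 132.7 284.6] F [ 0.6  0.3 -0.5]
```

drive_tool(increments=[[-1,0,0.8,0,0],[-1,0,1.6,0.1,0],[-1,0,2.4,0.2,0],[-1,0,3.2,0.3,0],[-1,0,4,0.5,0],[-1,0,4.8,0.7,0],[-1,0,5.5,0.9,0],[-1,0,6.2,1.1,0],[-1,0,7,1.2,0],[-1,0,7,1.2,0]])

```text
t: 4.95
position: [568.3, 125.9, 272.1]
tool_rot: [0.0, 0.982, 0.19, -0.0]
ft_force: [-0.3, 0.5, -0.4]
grip_width: 0.7
grip_force: 0.0
```

```bash
python3 -c "
from h import *
st();view('','pics/v2.png')"
```

```text
t 4.95 box-frame [ 56.1  62.2 272.1] F [-0.1  0.6 -0.4]
```

View pics/v2.png

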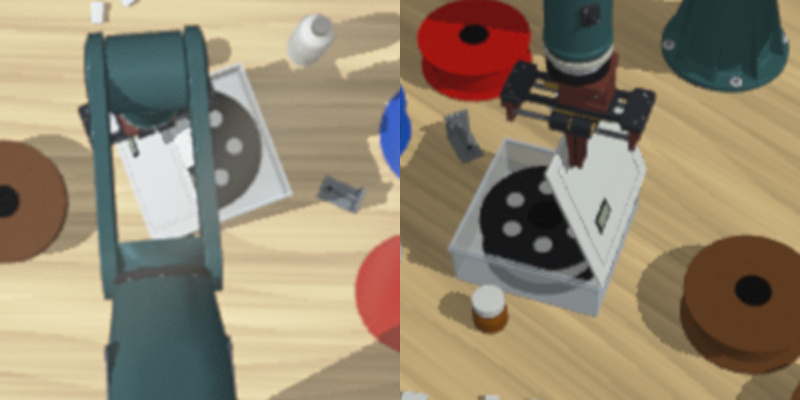

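The lid is following (about 1.2 rad), with the finger on the white outer face at scene crop (578,155). The box has not moved. Continuing the arc.

drive_tool(increments=[[-1,0,1.2,0.5,0],[-1,0,2.4,1.1,0],[-1,0,3.6,1.7,0],[-1,0,4.7,2.5,0],[-1,0,5.8,3.3,0],[-1,0,6.8,4.1,0],[-1,0,7.7,5.1,0],[-1,0,8.6,6.1,0],[-1,0,9.5,7.1,0],[-1,0,10.2,8.2,0],[-1,0,10.9,9.3,0],[-1,0,11.5,10.5,0]])

```text
t: 6.05
position: [611.3, 20.3, 166.5]
tool_rot: [-0.0, 0.982, 0.191, -0.0]
ft_force: [-0.3, 1.2, -0.2]
grip_width: 0.1
grip_force: 0.2
```

drive_tool(increments=[[-1,0,0.5,1.2,0],[-1,0,0.9,2.5,0],[-1,0,1.3,3.8,0],[-1,0,1.5,5,0],[-1,0,1.6,6.2,0],[-1,0,1.7,7,0],[-1,0,1.7,7.6,0],[-1,0,1.7,7.9,0],[-1,0,1.7,8.1,0],[-1,0,1.7,8.1,0]])

```text
t: 6.88
position: [617.1, 5.3, 90.0]
tool_rot: [0.0, 0.982, 0.191, -0.0]
ft_force: [-8.7, -0.3, 25.4]
grip_width: 0.4
grip_force: 12.9
```

```bash
python3 -c "
from h import *
st()"
```

```text
t 6.88 box-frame [ 56.1 -67.9  90. ] F [-8.2  3.  25.4]
```

drive_tool(increments=[[-1,0,0,0,0],[-1,0,0,0,0],[-1,0,0,0,0],[-1,0,0,-2,0],[-1,0,0,-5,0],[-1,0,0,-9,0],[-1,0,-4,-12,0],[-1,0,-8,-12,0],[-1,0,-12,-12,0],[-1,0,-16,-12,0],[-1,0,-19,-12,0],[-1,0,-19,-12,0]])

```text
t: 7.88
position: [543.4, 186.5, 207.0]
tool_rot: [-0.001, 0.981, 0.193, -0.0]
ft_force: [-0.8, -0.1, 0.5]
grip_width: 0.5
grip_force: 0.0
```

```bash
python3 -c "
from h import *
st();view('','pics/v3.png')"
```

```text
t 7.88 box-frame [ 55.7 127.7 207. ] F [-0.8  0.2  0.5]
```

View pics/v3.png

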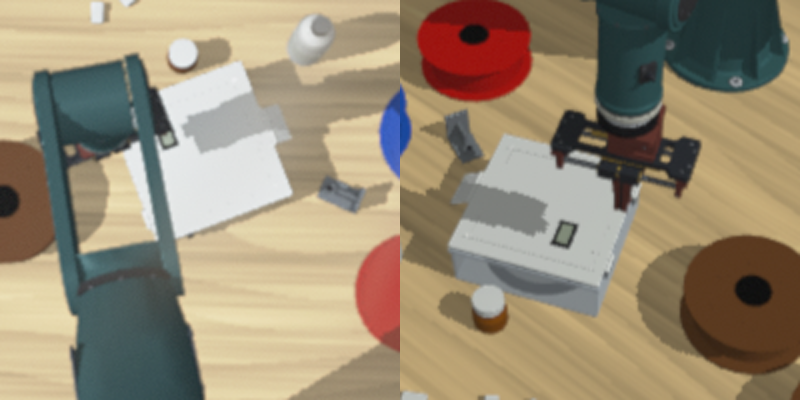

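The lid lies flat on the tub. The latch still sticks out at top crop (278,122), and the box and bystanders have not moved. Moving in front of the latch.

drive_tool(increments=[[-1,-0.6,3.5,0,0],[-1,-1.2,7,0,0],[-1,-2,11,0,0],[-1,-3,15,0,0],[-1,-4,19,0,0],[-1,-5,23,0,0],[-1,-5.6,26,0,0],[-1,-5.6,28,0,0],[-1,-5.6,28,3,0],[-1,-5.6,28,6,0],[-1,-5.6,28,9,0],[-1,-5.6,28,9,0]])

```text
t: 8.98
position: [595.2, -100.3, 111.1]
tool_rot: [-0.002, 0.982, 0.19, -0.004]
ft_force: [-1.6, -0.4, -0.1]
grip_width: -0.1
grip_force: 0.0
```

```bash
python3 -c "
from h import *
st()
o=lambda p:print(np.round([(p-c)@bx,(p-c)@by],1))
for p in((275,105),(290,138)):o(at('top',(205+p[0]/2,130+p[1]/2),80))
for p in((240,62),(291,192)):o(at('top',(205+p[0]/2,130+p[1]/2),90))"
```

```text
t 8.98 box-frame [  -3.7 -157.5  111.1] F [-1.7  0.2 -0.1]
[  27.1 -145.5]
[ -31.  -148.7]
[ 110.5 -116.5]
[-112.2 -117.4]
```

drive_tool(increments=[[-1,0.1,-0.8,0,0],[-1,0.1,-0.8,1,0],[-1,0.1,-0.8,2,0],[-1,0.1,-0.8,2.8,0],[-1,0.1,-0.8,3.6,0],[-1,0.1,-0.8,4.4,0],[-1,0.1,-0.8,5.2,0],[-1,0.1,-0.8,6,0],[-1,0.1,-0.8,6.6,0],[-1,0.1,-0.8,6.6,0]])

```text
t: 9.82
position: [596.7, -91.5, 49.1]
tool_rot: [-0.0, 0.982, 0.191, -0.001]
ft_force: [0.4, -0.7, -1.7]
grip_width: 0.6
grip_force: 0.7
```

drive_tool(increments=[[-1,0,-0.3,0,0],[-1,0,-0.6,0,0],[-1,0,-0.8,0,0],[-1,0,-1,0,0],[-1,0,-1.1,0,0],[-1,0,-1.2,0,0],[-1,0,-1.2,0,0]])

```text
t: 10.4
position: [592.7, -79.9, 50.9]
tool_rot: [-0.0, 0.982, 0.191, 0.0]
ft_force: [0.3, -0.0, -0.8]
grip_width: 0.7
grip_force: 0.3
```

```bash
python3 -c "
from h import *
st()"
```

```text
t 10.40 box-frame [   1.6 -137.7   50.9] F [ 0.3 -0.2 -0.8]
```

drive_tool(increments=[[-1,0,-0.2,0,0],[-1,0,-0.4,0,0],[-1,0,-0.4,0,0]])

```text
t: 10.65
position: [591.1, -76.3, 50.7]
tool_rot: [-0.0, 0.982, 0.191, 0.0]
ft_force: [0.2, -1.5, 0.0]
grip_width: 0.5
grip_force: 0.3
```

```bash
python3 -c "
from h import *
st();view('','pics/v4.png')"
```

```text
t 10.65 box-frame [   1.5 -133.8   50.7] F [-0.3 -1.5  0. ]
```

View pics/v4.png

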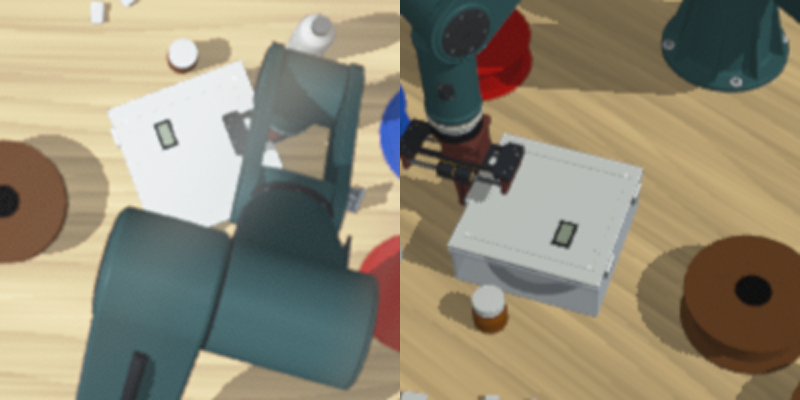

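The gripper is at the latch side (scene crop 475,180), with the box and lid unchanged. I'll press in until I feel firm contact.

drive_tool(increments=[[-1,0,-0.1,0,0],[-1,0,-0.2,0,0],[-1,0,-0.2,0,0]])

```text
t: 11.0
position: [591.2, -76.0, 50.8]
tool_rot: [0.001, 0.982, 0.191, 0.0]
ft_force: [1.5, -6.3, -0.8]
grip_width: 0.5
grip_force: 2.8
```

drive_tool(increments=[[-1,0,-0.1,0,0],[-1,0,-0.2,0,0],[-1,0,-0.2,0,0]])

```text
t: 11.25
position: [590.9, -74.4, 50.9]
tool_rot: [0.001, 0.982, 0.191, 0.001]
ft_force: [2.1, -5.2, -1.8]
grip_width: 0.6
grip_force: 3.2
```

```bash
python3 -c "
from h import *
st()"
```

```text
t 11.25 box-frame [   2.1 -132.    50.9] F [-0.  -5.6 -1.8]
```

drive_tool(increments=[[-1,0,0,0,0],[-1,0,0,0,0],[-1,0,1,0,0],[-1,0,2,0,0],[-1,0,3,-1,0],[-1,0,3,-5,0],[-1,0,3,-9,0],[-1,0,3,-13,0],[-1,-1,3,-17,0],[-1,-3,4,-20,0],[-1,-6,6,-20,0],[-1,-9,9,-20,0]])

```text
t: 12.25
position: [540.8, -189.4, 253.7]
tool_rot: [0.001, 0.981, 0.192, 0.002]
ft_force: [-0.2, -0.7, -0.4]
grip_width: 0.4
grip_force: 0.0
```

drive_tool(increments=[[-1,-4,0,0,0],[-1,-8,0,0,0],[-1,-12,0,0,0],[-1,-15,2,0,0],[-1,-15,5,0,0],[-1,-15,8,0,0],[-1,-15,8,0,0],[-1,-15,8,0,0]])

```text
t: 12.92
position: [431.3, -321.3, 250.5]
tool_rot: [-0.0, 0.982, 0.19, 0.0]
ft_force: [-0.2, 0.4, -0.2]
grip_width: 0.7
grip_force: 0.0
```

```bash
python3 -c "
from h import *
st();view('','pics/v5.png')"
```

```text
t 12.92 box-frame [-238.4 -301.   250.5] F [-0.   0.5 -0.2]
```

View pics/v5.png

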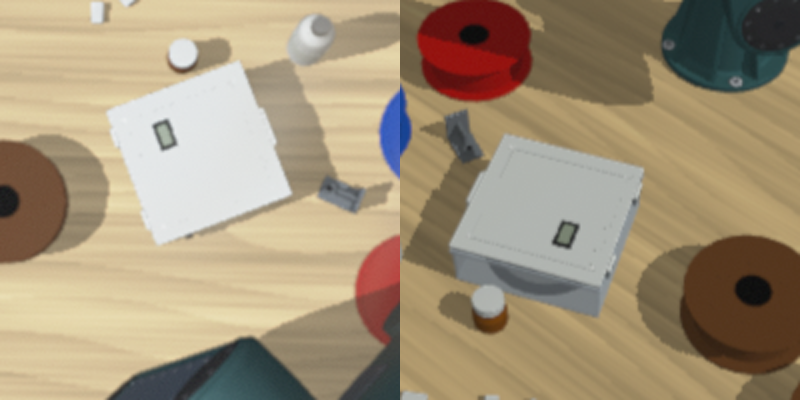

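The lid is flat. The latch shows only as a thin strip at the edge (top crop 268,130), so it is folded. The bottle, canister and bracket have not moved, and the arm is clear.

```bash
python3 -c "
from plant import manip
print(manip.finish_job())"
```

```text
the job is handed in; nothing more can be done
None
```

I pushed the lid fully shut, then folded the latch flat against the box, and handed the job in at about 13 s with the arm clear; in the last picture the box has not visibly shifted and the bottle, canister and bracket have not moved (no verdict was returned).

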